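Lay the kebabs across the roasting tin

TASK

First slide the empty roasting tin across the worktop, without lifting it, until it sits squarely in the middle of the dark stone slab. Then lay every kebab from the wooden board crosswise over the tin, one skewer end resting on each long rim and the food hanging between, spaced out so that no two kebabs touch. Leave the pepper mill, the jar and the white bowl alone.

Things in the scene. Friction and masses are not known exactly. Their poses are not given: they have to be found in the camera images.
- slab: dark stone slab with a thin steel edge, set flush into the tiled worktop (nothing stands up, things slide over it freely). 380 mm along its x axis, 200 mm along its y axis; origin at its centre, at worktop height. It lies to the left or to the right and does not move.
- tin: loose open roasting tin, dark blue with a white rim, about 0.4 to 0.7 kg; outside 330 mm along its x axis (long side), 150 mm along its y axis, 60 mm high; upright walls and floor 5 mm thick; empty at the start. Origin: centre of its underside; z up. A kebab lying across the two long rims (parallel to the tin's y axis) has its centre 62.5 mm above this origin, its food hanging inside and its skewer ends standing out some 30 mm beyond each long wall.
- board: pale wooden board, fixed, 330 mm along its x axis, 250 mm along its y axis, 12 mm high; origin: centre of its underside (worktop height). The kebabs start on it, side by side, lying nearly along its y axis, 60 mm or more from centre to centre, give or take 6 mm.
- mill: dark wooden pepper mill, 54 mm across, 130 mm high, beyond the work; leave alone. Origin: centre of its underside.
- jar: amber glass jar with a white cap, 60 mm across, 100 mm high, beyond the work; leave alone. Origin: centre of its underside.
- bowl: small white bowl, 80 mm across, 40 mm high, beyond the work; leave alone. Origin: centre of its underside.
- kebab1_mid (a point): centre of kebab 1 (may be absent): a steel skewer 210 mm long along this point's y axis, 6 mm wide and 5 mm high, with a solid block of coloured vegetable pieces in its middle, 90 mm along y and 26 x 26 mm in section, ends of skewer bare for 60 mm each; 70 g, balanced at this point, which lies 13 mm above what the food rests on. Grasp it by the food, across y.
- kebab2_mid (a point): centre of kebab 2 (may be absent): a steel skewer 210 mm long along this point's y axis, 6 mm wide and 5 mm high, with a solid block of coloured vegetable pieces in its middle, 90 mm along y and 26 x 26 mm in section, ends of skewer bare for 60 mm each; 70 g, balanced at this point, which lies 13 mm above what the food rests on. Grasp it by the food, across y.
- kebab3_mid (a point): centre of kebab 3 (may be absent): a steel skewer 210 mm long along this point's y axis, 6 mm wide and 5 mm high, with a solid block of coloured vegetable pieces in its middle, 90 mm along y and 26 x 26 mm in section, ends of skewer bare for 60 mm each; 70 g, balanced at this point, which lies 13 mm above what the food rests on. Grasp it by the food, across y.
- kebab4_mid (a point): centre of kebab 4 (may be absent): a steel skewer 210 mm long along this point's y axis, 6 mm wide and 5 mm high, with a solid block of coloured vegetable pieces in its middle, 90 mm along y and 26 x 26 mm in section, ends of skewer bare for 60 mm each; 70 g, balanced at this point, which lies 13 mm above what the food rests on. Grasp it by the food, across y.
- kebab5_mid (a point): centre of kebab 5 (may be absent): a steel skewer 210 mm long along this point's y axis, 6 mm wide and 5 mm high, with a solid block of coloured vegetable pieces in its middle, 90 mm along y and 26 x 26 mm in section, ends of skewer bare for 60 mm each; 70 g, balanced at this point, which lies 13 mm above what the food rests on. Grasp it by the food, across y.

How it is judged (in metres and radians):
On the way, in this order (a step that is already met when the one before it is completed fails the run):
1. the tin stands squarely on the slab (centre within 25 mm, turned less than 0.15 rad) (horizontal distance between tin and slab below 0.025 m and angle between the x axis of tin and the x axis of slab, either way round below 0.15 rad and angle between tin's own z axis and vertical below 0.05 rad), for 0.3 s.
2. after that, every kebab present lies across both long rims of the tin, none touching (z of kebab1_mid in the frame of tin between 0.057 and 0.068 m and x of kebab1_mid in the frame of tin between -0.155 and 0.155 m and y of kebab1_mid in the frame of tin between -0.03 and 0.03 m and angle between the y axis of each of kebab1_mid, kebab2_mid, kebab3_mid, kebab4_mid, kebab5_mid and the y axis of tin, either way round below 0.2 rad and angle between each of kebab1_mid, kebab2_mid, kebab3_mid, kebab4_mid, kebab5_mid's own y axis and vertical above 1.47 rad and z of kebab2_mid in the frame of tin between 0.057 and 0.068 m and x of kebab2_mid in the frame of tin between -0.155 and 0.155 m and y of kebab2_mid in the frame of tin between -0.03 and 0.03 m and z of kebab3_mid in the frame of tin between 0.057 and 0.068 m and x of kebab3_mid in the frame of tin between -0.155 and 0.155 m and y of kebab3_mid in the frame of tin between -0.03 and 0.03 m and z of kebab4_mid in the frame of tin between 0.057 and 0.068 m and x of kebab4_mid in the frame of tin between -0.155 and 0.155 m and y of kebab4_mid in the frame of tin between -0.03 and 0.03 m and z of kebab5_mid in the frame of tin between 0.057 and 0.068 m and x of kebab5_mid in the frame of tin between -0.155 and 0.155 m and y of kebab5_mid in the frame of tin between -0.03 and 0.03 m and distance between each of kebab2_mid, kebab3_mid, kebab4_mid, kebab5_mid and kebab1_mid above 0.036 m and distance between each of kebab3_mid, kebab4_mid, kebab5_mid and kebab2_mid above 0.036 m and distance between each of kebab4_mid, kebab5_mid and kebab3_mid above 0.036 m and distance between kebab5_mid and kebab4_mid above 0.036 m), for 0.3 s.
At the end, for the whole second after the job is handed in: Tin flat, centred within 25 mm and 0.15 rad of the slab; each kebab level across both long rims (centre 57-68 mm above the tin's underside, within 155 mm lengthwise and 30 mm crosswise of its middle, within 0.2 rad of straight across), kebab centres over 36 mm apart (all of step 1 and all of step 2); the robot touches nothing.
It fails at once if the tin is lifted off the worktop (more than 25 mm) or tipped (more than 0.35 rad) (height (world z) of tin above 0.025 m or angle between tin's own z axis and vertical above 0.35 rad).
It fails at once if the mill, jar or bowl is moved more than 30 mm or tipped over (distance of any of mill, jar, bowl from where it was at the start of the episode above 0.03 m or angle between any of mill, jar, bowl's own z axis and vertical above 0.4 rad).
Of kebab1, kebab2, kebab3, kebab4, kebab5 only 3 to 5 are there at a start; the rules pass over those that are not, and their reading is None.
At some moment in a run one of kebab1, kebab2, kebab3, kebab4, kebab5 may be knocked a few centimetres aside while the robot is not near it.
Once in a run the grip may slacken for a moment while it holds something.
It also fails if it takes over 210 s, if anything falls off the work surface, if the arm or the gripper's body presses on something with over 40 N, if the wrist force passes 120 N, or if a joint passes its speed limit or range.

ROBOT

A 6-joint arm with a two-finger parallel gripper is mounted at the origin on the work surface. World frame = base frame: x ahead of the robot, y to its left, z up, the work surface at z = 0. Lengths are in m, angles in degrees, forces in N, time in s.
With the tool pointing down it reaches from about 0.3 to 0.775 m from the base axis. Payload 14.6 kg.
Tool frame: the origin (TCP) lies at the centre of the arm's flange, where the gripper is bolted on; the fingertips stand 199 mm ahead of it and the grasp point (between the pads) lies 180 mm ahead of it (r.tcp_to_tips is the distance from the TCP to the fingertips, in m); z points along the fingers, y is the line along which they close (so a half turn about z gives the same grasp; the last joint's range is limited). The gripper opens to 94 mm and grips with 3 to 60 N. Pads are 16 mm wide; open, the fingers measure 119 mm over their backs; the gripper's body (75 mm by 177 mm) begins 78 mm behind the grasp point.
Start: joints at [-68.789, 17.183, 87.147, -0, 75.671, -3.816], TCP at [0.233, -0.498, 0.405] pointing down, gripper open.
Joint ranges: [-173.82, 173.82], [-45.26, 126.66], [13.44, 144.39], [-59.66, 239.66], [0, 175.72], [-146.38, 146.38]. Speed limits (degrees/s): [127.2, 127.2, 147.25, 180, 180, 180].

INTERFACE

Orientations are given as [roll, pitch, yaw] about the fixed x, y, z axes, in that order (R = Rz(yaw) Ry(pitch) Rx(roll)).
In Python, from bench import observe, capture, r, nets gives the robot as it stands.
- The arm moves only by the tool drive_tool, never from a script. Its argument "plan" is a list of rows, each a list of 6 numbers: the shift along the tool's x, y, z in units of 120 mm (1.0 is 120 mm), then the turn, a rotation vector about the tool's x, y, z in units of 120 degrees (1.0 is 120 degrees). In form: [[x, y, z, rx, ry, rz], ...]. A call has 1 to 12 rows; each row is the pose to reach, as a shift and turn from the pose commanded when the call began, along the tool's axes at that moment; what a row does not reach only later rows make up. A row lasts 1/8 s, in which the tool goes at most 62.5 mm and 10.7 degrees, less where a joint would pass 70% of its speed; a pose out of reach is approached as far as the arm can. A call with a number of a shift or a turn outside -1 to 1 is refused whole. A call with a gripper value outside its range is refused whole. "hand" is the opening in per cent of the stroke, from 0 (shut) to 100 (fully open), set as the call begins (left out, the last holds). The fingers move at their own pace and stop on an object; the grip force is fixed at half the most. Time passes only in rows, so rows that repeat a pose let the fingers close. It gives the time, the measured TCP pose, the force, the opening and the grip force at its end, in the units of the state.
- observe(): the state, without advancing time (a new reading comes with each control period).
- capture(name): name is "scene" or "side" or "wrist"; returns a dict with "pixels" (384x512x3 uint8, red, green, blue), "K" (3x3 intrinsics, pixels), "distortion" ([k1, k2, p1, p2, k3] as OpenCV has them; the pictures are not rectified), "rvec" (rotation vector, rad) and "tvec" (3), from world to camera coordinates, as OpenCV has them; the wrist camera has in their place "T_tool_cam" (4x4, takes a point from camera to tool coordinates, whose origin is the TCP and whose axes are the flange's). Camera axes: x right, y down, z forward; pixel columns grow to the right and rows downward; lengths in m; the calibration is good to about 2 mm. A picture is of the moment at which its call begins: read the wrist's pose just before it. There is no depth.
- r.sign_off(): hands the job in; it is judged then, once.
Trained networks look in the newest picture that a camera, given by its name, has taken for a name from the list of things; names that differ only in an ending like _2 or _b are one class to them, and where a whole thing is asked for, a point or a joint stands for the part that bears it (a point fixed in the world has none). Each returns a list of dicts, best first, with "score" (0 to 1); they miss things now and then, are a little off and sometimes report something else, mostly with a low value. They report only what shows in the picture. A call takes as long as a camera call.
- nets.look_for(label, camera): "location" ([x, y, z] in m, in world coordinates, good to about 4 mm: the middle of the surface that is visible of it).
- nets.silhouettes(label, camera): "pixels" (384x512 bool, what is visible of it).
The state is a dict: "time": time; "qpos": joint angles; "joint_vel": joint speeds; "joint_torque": joint torques, N m; "tcp_pos": TCP position; "orientation": TCP orientation; "wrist_force": force on the tool from outside, world axes, zero at the start; "torque": the same for the moment, N m; "finger_gap": finger opening in m; "grip_force": force on a finger pad.
Only numpy, scipy, OpenCV 4.12 (cv2) and the standard library are available. Lean on these libraries where they do the work, as an engineer would, in place of code of your own. Each camera call takes 0.05 s, during which the arm holds its last target. There are 200 camera calls.

## Working session

There is one attempt and no reset: what is moved stays moved. The work goes in short steps, Python scripts to look and compute and a tool call to move; the robot and the scene stay as the last step left them, time stands still between calls to the robot, and variables do not carry over. Pictures are saved under pics/ and viewed, at most 17 in all, crops included, and the job is handed in when it is done.

Besides the shell and the picture viewer there is one more tool, called after ">>>" as name(argument=value, ...), one argument or row to a line, values as JSON. drive_tool: Moves the arm, as the interface text tells. Shifts and turns lie within -1 to 1; 1 stands for 120 mm of shift or 120 degrees of turn. Its arguments: {"type":"object","properties":{"plan":{"type":"array","items":{"type":"array","items":{"type":"number"}}},"hand":{"type":"number"}},"required":["plan"]}

```bash
ls; mkdir -p pics
cat > h.py <<'E'
import numpy as np, cv2
from scipy.spatial.transform import Rotation as R
from bench import observe, capture, r, nets
def tool():
    s=observe(); T=np.eye(4); T[:3,:3]=R.from_euler('xyz',s['orientation'],degrees=True).as_matrix(); T[:3,3]=s['tcp_pos']; return T,s
def cap(n):
    T,s=tool(); c=capture(n)
    if 'T_tool_cam' in c: M=T@np.array(c['T_tool_cam'])
    else:
        Rw=cv2.Rodrigues(np.array(c['rvec'],float))[0]; M=np.eye(4); M[:3,:3]=Rw.T; M[:3,3]=-Rw.T@np.array(c['tvec'],float).ravel()
    c['M']=M; return c
def ray(c,px,z):
    u=cv2.undistortPoints(np.array(px,float).reshape(-1,1,2),np.array(c['K']),np.array(c['distortion'])).reshape(-1,2)
    d=np.c_[u,np.ones(len(u))]@c['M'][:3,:3].T; o=c['M'][:3,3]
    return o+d*((z-o[2])/d[:,2])[:,None]
def save(c,n): cv2.imwrite(f'pics/{n}.png',c['pixels'][:,:,::-1])
def rect(mask,c,z):
    "min-area rectangle of mask projected on plane z: centre, sides, long-axis yaw"
    cn=max(cv2.findContours(mask.astype(np.uint8),cv2.RETR_EXTERNAL,cv2.CHAIN_APPROX_NONE)[0],key=len)
    p=ray(c,cn.reshape(-1,2),z)[:,:2]
    (x,y),(w,h),a=cv2.minAreaRect((p*1000).astype(np.float32))
    if w<h: w,h,a=h,w,a+90
    return np.round([x,y,w,h,(a+90)%180-90],1)
def axes():
    T,s=tool(); return T[:3,:3],s
E
python3 - <<'E'
from h import *
s=observe(); print(s['tcp_pos'],s['orientation'],s['finger_gap'])
for n in ('scene','side','wrist'):
    c=cap(n); save(c,n+'0'); print(n,c['M'][:3,3].round(3))
    for l in ('slab','tin','board','mill','jar','bowl','kebab1_mid'):
        print(l,[(np.round(d['location'],3).tolist(),round(d['score'],2)) for d in nets.look_for(l,n)])
    if n!='wrist':
        for l,z in (('slab',0),('tin',.06),('board',.012)):
            for d in nets.silhouettes(l,n)[:1]: print(l,rect(d['pixels'],c,z),d['score'])
E
```

```text
pics
[ 0.23265298 -0.49833651  0.40407404] [-1.79933004e+02 -4.61646421e-03  2.50249488e+01] 0.09365123776531041
scene [0.96  0.613 0.484]
slab [([0.522, -0.027, 0.023], 0.61)]
tin [([0.519, -0.025, 0.026], 0.86)]
board [([0.525, 0.315, 0.014], 0.9), ([0.521, -0.026, 0.026], 0.57)]
mill [([0.762, 0.005, 0.081], 0.88)]
jar [([0.784, 0.149, 0.07], 0.9)]
bowl [([0.775, -0.151, 0.023], 0.75), ([0.526, 0.314, 0.015], 0.66)]
kebab1_mid [([0.376, 0.273, 0.029], 0.96)]
slab [ 480.  -289.4  392.2  215.3    0.9] 0.89
tin [516.5  18.9 382.2 217.3   7.2] 0.66
board [491.3 278.8 338.9 254.    2.5] 0.76
side [0.167 0.698 0.654]
slab [([0.466, -0.274, 0.005], 0.82), ([0.78, -0.148, 0.032], 0.27)]
tin [([0.496, -0.033, 0.024], 0.7)]
board [([0.461, 0.308, 0.013], 0.66)]
mill [([0.738, 0.011, 0.07], 0.57), ([0.362, 0.275, 0.035], 0.18)]
jar [([0.762, 0.145, 0.065], 0.6)]
bowl [([0.778, -0.149, 0.031], 0.84)]
kebab1_mid [([0.367, 0.278, 0.037], 0.92)]
slab [ 4.834e+02 -2.858e+02  3.932e+02  2.152e+02  2.000e-01] 0.57
tin [493.   15.8 340.4 216.4   6.2] 0.88
board [484.2 278.9 330.9 254.8   2.3] 0.9
wrist [ 0.296 -0.469  0.384]
slab [([0.337, -0.308, 0.004], 0.94)]
tin []
board []
mill []
jar []
bowl []
kebab1_mid []
```

View pics/scene0.png

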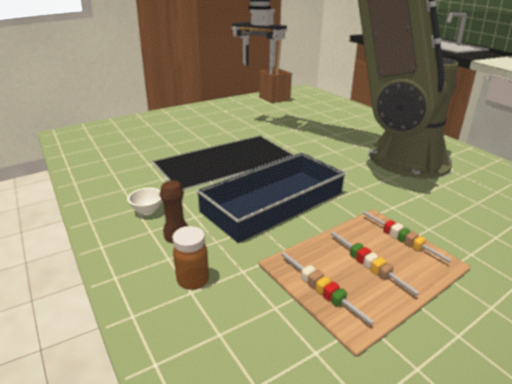

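View pics/side0.png

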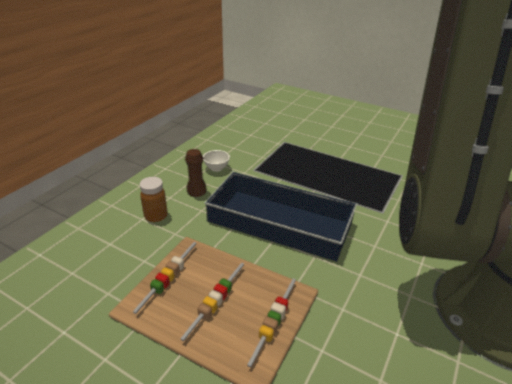

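The scene holds three kebabs. The tin is at about (0.50, -0.03) with yaw about 6°, and the slab is at about (0.48, -0.287), roughly square. I'll move the wrist above the tin for a close look.

>>> drive_tool(
  plan=[
    [0.36, -0.29, 0, 0, 0, 0.08],
    [0.73, -0.58, 0, 0, 0, 0.16],
    [0.73, -0.58, 0, 0, 0, 0.2085],
    [0.73, -0.58, 0, 0, 0, 0.2085],
  ],
  hand=100,
)

```text
time: 2.0
tcp_pos: [0.2828, -0.398, 0.4049]
orientation: [180.0, -0.0, 0.1]
wrist_force: [0.0, -0.0, -0.4]
finger_gap: 0.094
grip_force: 0.0
```

>>> drive_tool(
  plan=[
    [0.4, -0.4, -0.2, 0, 0, 0],
    [0.8, -0.8, -0.4, 0, 0, 0],
    [0.9, -1, -0.6, 0, 0, 0],
    [0.9, -1, -0.6, 0, 0, 0],
  ],
)

```text
time: 2.5
tcp_pos: [0.3916, -0.277, 0.4785]
orientation: [179.9, -0.2, 0.3]
wrist_force: [-0.9, -0.1, -0.3]
finger_gap: 0.0941
grip_force: 0.0
```

>>> drive_tool(
  plan=[
    [0.1, -0.4, 0, 0, 0, 0],
    [0.2, -0.9, 0, 0, 0, 0],
    [0.2, -0.9, 0, 0, 0, 0],
    [0.2, -0.9, 0, 0, 0, 0],
  ],
)

```text
time: 3.0
tcp_pos: [0.4144, -0.1713, 0.4761]
orientation: [-180.0, 0.0, 0.0]
wrist_force: [-0.4, -0.4, -1.1]
finger_gap: 0.0938
grip_force: 0.0
```

Run:
```python
from h import *
c=cap('wrist'); save(c,'w1'); print(c['K'][0][0],c['M'].round(3), observe()['tcp_pos'],observe()['orientation'],observe()['wrist_force'])
for l,z in (('slab',0),('tin',.06)):
  for d in nets.silhouettes(l,'wrist')[:2]: print(l,rect(d['pixels'],c,z),d['score'])
```

```text
265.3593938796158 [[ 0.001 -0.972 -0.236  0.484]
 [-1.    -0.001 -0.001 -0.171]
 [ 0.     0.236 -0.972  0.455]
 [ 0.     0.     0.     1.   ]] [ 0.41433429 -0.1716051   0.47614538] [-1.79993959e+02  4.78175273e-02 -3.36952143e-02] [ 0.72294878 -0.22409948  0.26221915]
slab [ 4.780e+02 -2.868e+02  3.779e+02  2.103e+02  3.000e-01] 0.92
tin [492.5 -19.3 316.5 162.8   6.5] 0.61
```

View pics/w1.png

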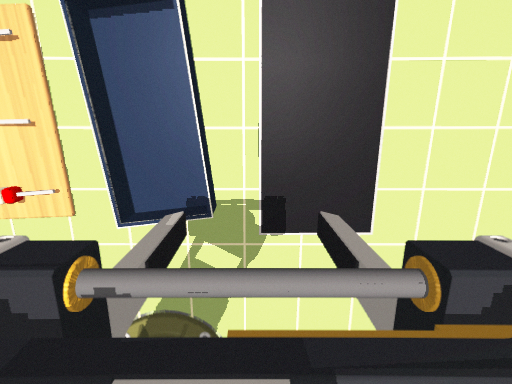

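The wrist view shows the tin's right rim running from about (183,0) to (215,213), its near-left corner at (118,227), and the slab's near corners at (262,233) and (373,233). I'll convert these to positions.

Run:
```python
from h import *
c=cap('wrist')
print(ray(c,[(215,213),(198,105),(181,0),(118,227),(90,112),(63,0)],.06).round(4))
print(ray(c,[(262,233),(373,233),(262,5),(396,5)],0).round(4))
```

```text
[[ 0.3515 -0.114   0.06  ]
 [ 0.5126 -0.0953  0.06  ]
 [ 0.6423 -0.0798  0.06  ]
 [ 0.3284  0.04    0.06  ]
 [ 0.5029  0.0587  0.06  ]
 [ 0.6415  0.0725  0.06  ]]
[[ 0.2927 -0.1903  0.    ]
 [ 0.2927 -0.3937  0.    ]
 [ 0.6599 -0.1871  0.    ]
 [ 0.659  -0.388   0.    ]]
```

>>> drive_tool(
  plan=[
    [0.4, -0.33, 0.4, 0, 0, -0.03],
    [0.81, -0.66, 0.8, 0, 0, -0.054],
    [0.81, -0.66, 1, 0, 0, -0.054],
    [0.81, -0.66, 1, 0, 0, -0.054],
    [0.81, -0.66, 1, 0, 0, -0.054],
  ],
)

```text
time: 3.82
tcp_pos: [0.5117, -0.0919, 0.3577]
orientation: [180.0, -0.1, 6.4]
wrist_force: [-0.1, -0.6, 0.3]
finger_gap: 0.094
grip_force: 0.0
```

Run:
```python
from h import *
c=cap('wrist'); save(c,'w2'); s=observe(); print(s['tcp_pos'],s['orientation'])
for d in nets.look_for('tin','wrist'): print(d)
for n in('scene',):
  c=cap(n); save(c,'s2')
```

```text
[ 0.51154172 -0.0919501   0.35819975] [ 1.79952272e+02 -1.15097246e-01  6.42502406e+00]
{'location': [0.5527, -0.0045, 0.0001], 'score': 0.68}
{'location': [0.6161, 0.1854, 0.0255], 'score': 0.17}
```

View pics/w2.png

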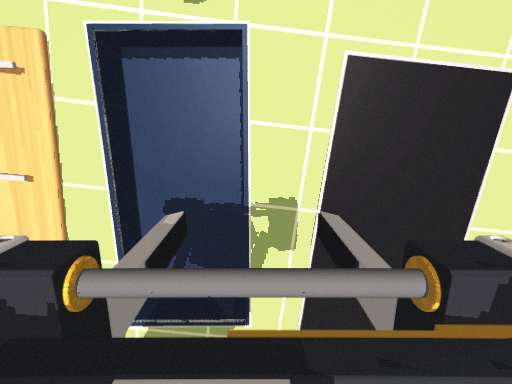

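The tin's right rim runs down column ~247, midway between the fingers and parallel to the tool, so I'll go down and grip it.

>>> drive_tool(
  plan=[
    [0, 0, 0.4, 0, 0, 0],
    [0, 0, 0.8, 0, 0, 0],
    [0, 0, 1, 0, 0, 0],
    [0, 0, 1, 0, 0, 0],
    [0, 0, 1, 0, 0, 0],
  ],
)

```text
time: 4.6
tcp_pos: [0.5121, -0.0914, 0.2384]
orientation: [179.9, -0.1, 6.5]
wrist_force: [-0.5, 1.3, 0.6]
finger_gap: 0.0939
grip_force: 0.0
```

>>> drive_tool(
  plan=[
    [0, 0, 0.1, 0, 0, 0],
    [0, 0, 0.1, 0, 0, 0],
    [0, 0, 0.1, 0, 0, 0],
  ],
)

```text
time: 4.97
tcp_pos: [0.5118, -0.091, 0.2249]
orientation: [180.0, -0.0, 6.5]
wrist_force: [-0.4, -1.1, -0.5]
finger_gap: 0.094
grip_force: 0.0
```

>>> drive_tool(
  plan=[
    [0, 0, 0, 0, 0, 0],
    [0, 0, 0, 0, 0, 0],
    [0, 0, 0, 0, 0, 0],
    [0, 0, 0, 0, 0, 0],
    [0, 0, 0, 0, 0, 0],
    [0, 0, 0, 0, 0, 0],
    [0, 0, 0, 0, 0, 0],
    [0, 0, 0, 0, 0, 0],
  ],
  hand=0,
)

```text
time: 5.98
tcp_pos: [0.5118, -0.091, 0.2246]
orientation: [-180.0, 0.0, 6.5]
wrist_force: [0.5, 0.5, -0.1]
finger_gap: 0.0175
grip_force: 0.0
```

Run:
```python
from h import *
c=cap('wrist')
print(ray(c,[(88,24),(249,23)],.06).round(4))
s=observe(); print(s['tcp_pos'],s['orientation'])
for n in('scene','side'):
  c=cap(n)
  for d in nets.silhouettes('tin',n)[:1]: print(rect(d['pixels'],c,.06),d['score'])
```

```text
[[ 6.189e-01  6.000e-04  6.000e-02]
 [ 6.284e-01 -7.610e-02  6.000e-02]]
[ 0.51174853 -0.0909476   0.22463664] [-1.79985176e+02  5.02110652e-03  6.48166824e+00]
[517.4  16.  381.6 217.1   6.5] 0.95
[492.4  11.5 340.4 217.7   6.7] 0.56
```

>>> drive_tool(
  plan=[
    [0, 0, 0, 0, 0, 0],
    [0, 0, 0, 0, 0, 0],
    [0, 0, 0, 0, 0, 0],
    [0, 0, 0, 0, 0, 0],
  ],
)

```text
time: 6.72
tcp_pos: [0.5117, -0.0907, 0.2247]
orientation: [-180.0, 0.0, 6.5]
wrist_force: [-0.9, 5.0, 1.3]
finger_gap: 0.0051
grip_force: 30.0
```

Run:
```python
from h import *
c=capture('wrist'); T=np.eye(4); T[:3,:3]=R.from_euler('xyz',[180,-.1,6.45],degrees=True).as_matrix(); T[:3,3]=[.5116,-.0919,.358]
c['M']=T@np.array(c['T_tool_cam'])
print(ray(c,[(88,24),(249,23),(248,323)],.06).round(4))
```

```text
[[ 0.6549  0.0772  0.06  ]
 [ 0.6731 -0.0709  0.06  ]
 [ 0.349  -0.1058  0.06  ]]
```

>>> drive_tool(
  plan=[
    [-0.02, 0.07, 0, 0, 0, 0],
    [-0.05, 0.2, 0, 0, 0, 0],
    [-0.08, 0.37, 0, 0, 0, 0],
    [-0.12, 0.53, 0, 0, 0, 0],
    [-0.15, 0.66, 0, 0, 0, 0],
    [-0.165, 0.735, 0, 0, 0, 0],
    [-0.165, 0.735, 0, 0, 0, 0],
  ],
)

```text
time: 7.65
tcp_pos: [0.5019, -0.1818, 0.2246]
orientation: [179.9, 0.0, 6.4]
wrist_force: [1.0, -3.8, -1.2]
finger_gap: 0.0045
grip_force: 30.0
```

>>> drive_tool(
  plan=[
    [-0.02, 0.07, 0, 0, 0, 0],
    [-0.05, 0.2, 0, 0, 0, 0],
    [-0.08, 0.37, 0, 0, 0, 0],
    [-0.12, 0.53, 0, 0, 0, 0],
    [-0.15, 0.66, 0, 0, 0, 0],
    [-0.165, 0.735, 0, 0, 0, 0],
    [-0.165, 0.735, 0, 0, 0, 0],
  ],
)

```text
time: 8.52
tcp_pos: [0.4922, -0.2715, 0.2246]
orientation: [179.9, -0.0, 6.4]
wrist_force: [1.3, -3.6, 0.6]
finger_gap: 0.005
grip_force: 30.0
```

>>> drive_tool(
  plan=[
    [-0.02, 0.07, 0, 0, 0, 0.005],
    [-0.05, 0.2, 0, 0, 0, 0.013],
    [-0.08, 0.37, 0, 0, 0, 0.024],
    [-0.12, 0.53, 0, 0, 0, 0.035],
    [-0.15, 0.66, 0, 0, 0, 0.045],
    [-0.165, 0.735, 0, 0, 0, 0.05],
    [-0.165, 0.735, 0, 0, 0, 0.05],
    [-0.165, 0.735, 0, 0, 0, 0.05],
  ],
)

```text
time: 9.52
tcp_pos: [0.4826, -0.3607, 0.2247]
orientation: [179.9, -0.0, 0.5]
wrist_force: [0.2, -3.9, 0.2]
finger_gap: 0.0044
grip_force: 30.0
```

Run:
```python
from h import *
c=cap('wrist')
for n in('scene','side'):
  c=cap(n); save(c,n+'3')
  for d in nets.silhouettes('tin',n)[:1]: print(rect(d['pixels'],c,.06),d['score'])
```

```text
[ 496.3 -240.4  376.9  258.8    0.7] 0.98
[ 473.7 -246.5  350.6  242.7    0.6] 0.76
```

View pics/scene3.png

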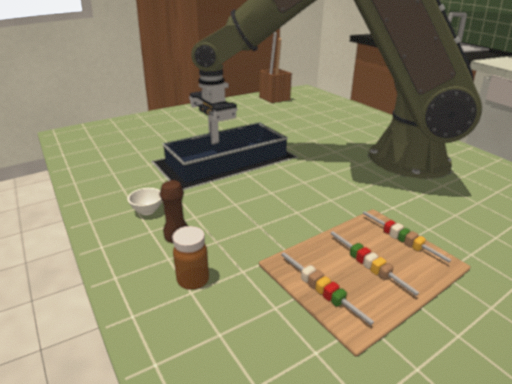

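The tin is on the slab with slab showing on every side. I'll release, rise and check it from above.

>>> drive_tool(
  plan=[
    [0, 0, 0, 0, 0, 0],
    [0, 0, 0, 0, 0, 0],
    [0, 0, 0, 0, 0, 0],
    [0, 0, 0, 0, 0, 0],
    [0, 0, 0, 0, 0, 0],
    [0, 0, 0, 0, 0, 0],
  ],
  hand=60,
)

```text
time: 10.52
tcp_pos: [0.4826, -0.3606, 0.2247]
orientation: [180.0, -0.0, 0.5]
wrist_force: [0.2, 0.0, 0.6]
finger_gap: 0.0558
grip_force: 0.0
```

>>> drive_tool(
  plan=[
    [0, 0, -0.4, 0, 0, 0],
    [0, 0, -0.9, 0, 0, 0],
    [0, 0, -1, 0, 0, 0],
    [0, 0, -1, 0, 0, 0],
  ],
  hand=100,
)

```text
time: 11.02
tcp_pos: [0.4826, -0.3606, 0.3449]
orientation: [180.0, -0.0, 0.5]
wrist_force: [-0.3, 0.4, -0.3]
finger_gap: 0.0924
grip_force: 0.0
```

>>> drive_tool(
  plan=[
    [-0.2, -0.3, -0.4, 0, 0, 0],
    [-0.5, -0.6, -0.8, 0, 0, 0],
    [-0.6, -0.6, -1, 0, 0, 0],
    [-0.6, -0.6, -1, 0, 0, 0],
    [-0.6, -0.6, -1, 0, 0, 0],
  ],
)

```text
time: 11.65
tcp_pos: [0.4104, -0.2895, 0.4625]
orientation: [-179.9, 0.1, 0.5]
wrist_force: [-0.2, 0.3, -0.2]
finger_gap: 0.0941
grip_force: 0.0
```

Run:
```python
from h import *
c=cap('wrist'); save(c,'w4'); s=observe(); print(s['tcp_pos'],s['orientation'])
```

```text
[ 0.41050239 -0.289603    0.46241219] [-1.79872352e+02  1.52828724e-01  4.78575530e-01]
```

View pics/w4.png

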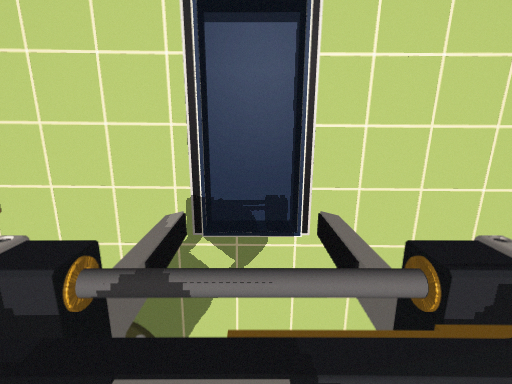

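Run:
```python
from h import *
c=cap('wrist')
print(ray(c,[(202,236),(301,236),(193,5),(311,5)],.06).round(4))
print(ray(c,[(195,234),(308,234),(182,5),(320,5)],0).round(4))
g=c['pixels'].astype(int).sum(2)
for row in (5,100,200): print(row,[(i,g[row,i]) for i in list(range(178,206))+list(range(292,324))])
```

```text
[[ 0.3133 -0.2128  0.06  ]
 [ 0.3148 -0.3656  0.06  ]
 [ 0.6258 -0.2128  0.06  ]
 [ 0.627  -0.3612  0.06  ]]
[[ 0.2908 -0.1886  0.    ]
 [ 0.2928 -0.3899  0.    ]
 [ 0.6486 -0.185   0.    ]
 [ 0.6503 -0.3857  0.    ]]
5 [(178, np.int64(496)), (179, np.int64(545)), (180, np.int64(636)), (181, np.int64(679)), (182, np.int64(556)), (183, np.int64(139)), (184, np.int64(125)), (185, np.int64(128)), (186, np.int64(133)), (187, np.int64(122)), (188, np.int64(114)), (189, np.int64(130)), (190, np.int64(383)), (191, np.int64(629)), (192, np.int64(545)), (193, np.int64(204)), (194, np.int64(207)), (195, np.int64(196)), (196, np.int64(138)), (197, np.int64(55)), (198, np.int64(60)), (199, np.int64(62)), (200, np.int64(54)), (201, np.int64(39)), (202, np.int64(63)), (203, np.int64(33)), (204, np.int64(50)), (205, np.int64(53)), (292, np.int64(54)), (293, np.int64(51)), (294, np.int64(59)), (295, np.int64(51)), (296, np.int64(60)), (297, np.int64(61)), (298, np.int64(62)), (299, np.int64(40)), (300, np.int64(46)), (301, np.int64(63)), (302, np.int64(63)), (303, np.int64(62)), (304, np.int64(53)),
[... 2337 characters left out ...]
172)), (292, np.int64(86)), (293, np.int64(55)), (294, np.int64(52)), (295, np.int64(49)), (296, np.int64(55)), (297, np.int64(55)), (298, np.int64(199)), (299, np.int64(166)), (300, np.int64(167)), (301, np.int64(160)), (302, np.int64(630)), (303, np.int64(438)), (304, np.int64(106)), (305, np.int64(83)), (306, np.int64(94)), (307, np.int64(85)), (308, np.int64(96)), (309, np.int64(512)), (310, np.int64(652)), (311, np.int64(587)), (312, np.int64(511)), (313, np.int64(505)), (314, np.int64(505)), (315, np.int64(516)), (316, np.int64(509)), (317, np.int64(514)), (318, np.int64(506)), (319, np.int64(509)), (320, np.int64(503)), (321, np.int64(503)), (322, np.int64(507)), (323, np.int64(502))]
```

The tin's centre measures about (0.479, -0.288) at about 0.5°, well within tolerance. Next, the kebabs: I'll turn the tool to yaw 90 and move above the board.

>>> drive_tool(
  plan=[
    [0.1, -0.2, 0, 0, 0, -0.08],
    [0.2, -0.4, 0, 0, 0, -0.16],
    [0.3, -0.6, 0, 0, 0, -0.24],
    [0.4, -0.8, 0, 0, 0, -0.32],
    [0.5, -1, 0, 0, 0, -0.4],
    [0.58, -1, 0, 0, 0, -0.48],
    [0.58, -1, 0, 0, 0, -0.56],
    [0.58, -1, 0, 0, 0, -0.64],
    [0.58, -1, 0, 0, 0, -0.7],
    [0.58, -1, 0, 0, 0, -0.746],
    [0.58, -1, 0, 0, 0, -0.746],
  ],
)

```text
time: 13.12
tcp_pos: [0.479, -0.1688, 0.4634]
orientation: [-179.9, -0.0, 90.0]
wrist_force: [-0.2, 0.2, 0.4]
finger_gap: 0.0941
grip_force: 0.0
```

>>> drive_tool(
  plan=[
    [0.4, 0, 0, 0, 0, 0],
    [0.8, 0, 0, 0, 0, 0],
    [1, 0, 0, 0, 0, 0],
  ],
)

```text
time: 13.5
tcp_pos: [0.4787, -0.0469, 0.464]
orientation: [-179.9, -0.0, 89.9]
wrist_force: [-0.7, -0.4, 0.5]
finger_gap: 0.0941
grip_force: 0.0
```

>>> drive_tool(
  plan=[
    [0.4, 0, 0, 0, 0, 0],
    [0.8, 0, 0, 0, 0, 0],
    [1, 0, 0, 0, 0, 0],
  ],
)

```text
time: 13.88
tcp_pos: [0.4786, 0.0733, 0.4639]
orientation: [-179.9, -0.0, 89.9]
wrist_force: [-0.0, 0.5, -0.7]
finger_gap: 0.0941
grip_force: 0.0
```

>>> drive_tool(
  plan=[
    [0.4, 0, 0, 0, 0, 0],
    [0.8, 0, 0, 0, 0, 0],
    [1, 0, 0, 0, 0, 0],
    [1, 0, 0, 0, 0, 0],
    [1, 0, 0, 0, 0, 0],
  ],
)

```text
time: 14.5
tcp_pos: [0.4788, 0.1908, 0.4642]
orientation: [-180.0, 0.0, 89.9]
wrist_force: [-0.6, -0.4, 0.4]
finger_gap: 0.0939
grip_force: 0.0
```

```bash
cat >> h.py <<'E'
def kebabs(n,c,z=.025):
    out=[]
    for d in nets.silhouettes('kebab1_mid',n): out.append((rect(d['pixels'],c,z),round(d['score'],2),d['pixels']))
    return out
E
python3 - <<'E'
from h import *
for n in ('wrist','scene','side'):
  c=cap(n); 
  if n=='wrist': save(c,'w5'); s=observe(); print(s['tcp_pos'],s['orientation'])
  for k in kebabs(n,c): print(n,k[:2],k[2].sum())
  for d in nets.look_for('kebab1_mid',n): print(np.round(d['location'],3),round(d['score'],2))
E
```

```text
[0.47874985 0.19056128 0.46439578] [-1.79978658e+02  1.65760403e-02  8.99103590e+01]
wrist (array([369.5, 263.7, 211. ,  33.2, -83.5]), 0.97) 1654
wrist (array([7.316e+02, 2.580e+01, 1.720e+01, 9.500e+00, 2.000e-01]), 0.36) 50
[0.371 0.267 0.037] 0.8
scene (array([367.5, 264.2, 208.1,  53.7, -86.3]), 0.93) 854
[0.377 0.272 0.026] 0.89
side (array([367.6, 263.8, 210.1,  30.1, -83.6]), 0.72) 883
[0.362 0.276 0.036] 0.82
```

View pics/w5.png

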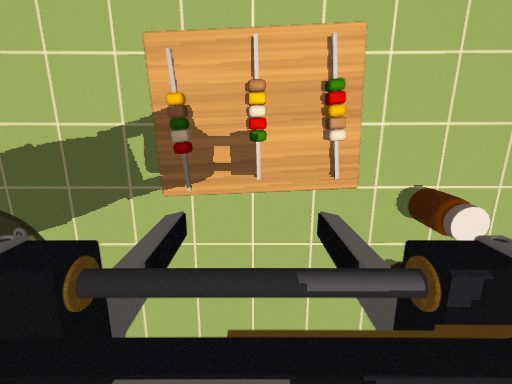

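There are three kebabs, with skewer ends at A (170,50)–(188,190), B (256,35)–(259,179) and C (335,34)–(337,178).

```bash
cat >> h.py <<'E'
def allk(n,zs=.025,mn=.4):
    c=cap(n)
    for i in range(1,6):
        for d in nets.silhouettes(f'kebab{i}_mid',n)[:1]:
            if d['score']>mn: print(n,i,rect(d['pixels'],c,zs),round(d['score'],2))
    return c
E
python3 - <<'E'
from h import *
c=allk('wrist')
for a,b in (((170,50),(188,190)),((256,35),(259,179)),((335,34),(337,178))):
  p=ray(c,[a,b],.025); print(p.mean(0).round(4), np.degrees(np.arctan2(*(p[0]-p[1])[[0,1]])).round(1), np.linalg.norm(p[0]-p[1]).round(3))
allk('side')
# heights: two-view triangulation of food centroid
E
```

```text
wrist 1 [369.5 263.5 210.2  32.1 -85.2] 0.67
wrist 3 [487.7 281.6 209.1  25.5 -89.3] 0.7
wrist 5 [606.3 282.5 208.2  30.5 -86.2] 0.72
[0.37   0.2622 0.025 ] -3.9 0.207
[0.4892 0.281  0.025 ] -1.6 0.208
[0.6076 0.2824 0.025 ] -5.2 0.208
side 1 [368.  264.2 210.7  29.4 -83.6] 0.97
side 3 [486.3 283.7 207.3  32.  -86.6] 0.94
side 5 [604.8 283.7 207.2  38.4 -84.5] 0.83
```

>>> drive_tool(
  plan=[
    [0.4, 0.4, 0.3, 0, 0, -0.02],
    [0.76, 0.8, 0.6, 0, 0, -0.042],
    [0.76, 1, 0.9, 0, 0, -0.042],
    [0.76, 1, 0.9, 0, 0, -0.042],
    [0.76, 1, 0.9, 0, 0, -0.042],
  ],
  hand=70,
)

```text
time: 16.18
tcp_pos: [0.5984, 0.2825, 0.3576]
orientation: [180.0, -0.0, 95.0]
wrist_force: [0.4, -0.1, 1.2]
finger_gap: 0.0658
grip_force: 0.0
```

>>> drive_tool(
  plan=[
    [0, 0.06, 0.4, 0, 0, 0],
    [0, 0.06, 0.8, 0, 0, 0],
    [0, 0.06, 1, 0, 0, 0],
    [0, 0.06, 1, 0, 0, 0],
    [0, 0.06, 1, 0, 0, 0],
  ],
)

```text
time: 16.8
tcp_pos: [0.6059, 0.2832, 0.24]
orientation: [179.8, -0.1, 95.0]
wrist_force: [-0.9, -0.1, -0.4]
finger_gap: 0.0659
grip_force: 0.0
```

Run:
```python
from h import *
s=observe(); print(s['tcp_pos'],s['orientation'],s['finger_gap'])
allk('side'); allk('scene')
```

```text
[0.60594476 0.28323808 0.2399821 ] [ 1.79760679e+02 -7.43005957e-02  9.50425216e+01] 0.06588817173608473
side 1 [367.9 264.2 210.8  30.3 -84.9] 0.89
side 3 [486.  281.9 210.9  33.3 -87.3] 0.69
side 5 [600.5 313.4 149.3  37.4 -82.5] 0.75
scene 1 [363.  288.2 159.3  57.9 -85.4] 0.92
scene 3 [484.4 309.7 155.7  48.4 -89.9] 0.83
scene 5 [600.1 321.7 130.4  41.7 -87.1] 0.63
```

>>> drive_tool(
  plan=[
    [0, 0, 0.1, 0, 0, 0],
    [0, 0, 0.19, 0, 0, 0],
    [0, 0, 0.19, 0, 0, 0],
    [0, 0, 0.19, 0, 0, 0],
  ],
)

```text
time: 17.9
tcp_pos: [0.6057, 0.2832, 0.2134]
orientation: [-180.0, 0.0, 95.0]
wrist_force: [0.0, -0.6, 0.6]
finger_gap: 0.0659
grip_force: 0.0
```

>>> drive_tool(
  plan=[
    [0, 0, 0, 0, 0, 0],
    [0, 0, 0, 0, 0, 0],
    [0, 0, 0, 0, 0, 0],
    [0, 0, 0, 0, 0, 0],
    [0, 0, 0, 0, 0, 0],
    [0, 0, 0, 0, 0, 0],
    [0, 0, 0, 0, 0, 0],
  ],
  hand=0,
)

```text
time: 18.77
tcp_pos: [0.6057, 0.2832, 0.2139]
orientation: [180.0, -0.0, 95.0]
wrist_force: [-0.4, 0.6, 1.1]
finger_gap: 0.0263
grip_force: 30.0
```

>>> drive_tool(
  plan=[
    [0, 0, -0.2, 0, 0, 0],
    [0, 0, -0.5, 0, 0, 0],
    [0, 0, -0.9, 0, 0, 0],
    [0, 0, -1, 0, 0, 0],
    [0, 0, -1, 0, 0, 0],
  ],
)

```text
time: 19.4
tcp_pos: [0.6057, 0.2832, 0.3339]
orientation: [180.0, -0.0, 95.0]
wrist_force: [-0.4, 0.2, -1.7]
finger_gap: 0.0256
grip_force: 30.0
```

Run:
```python
from h import *
c=cap('wrist'); save(c,'w6'); s=observe(); print(s['tcp_pos'],s['orientation'],s['finger_gap'])
for d in nets.silhouettes('kebab5_mid','wrist'): print(rect(d['pixels'],c,s['tcp_pos'][2]-.189),d['score'])
```

```text
[0.60560827 0.28313253 0.33259244] [-1.79920102e+02  2.42195155e-02  9.50446500e+01] 0.025725373603226763
[604.1 320.7 133.4  28.1 -85.2] 0.69
```

View pics/w6.png

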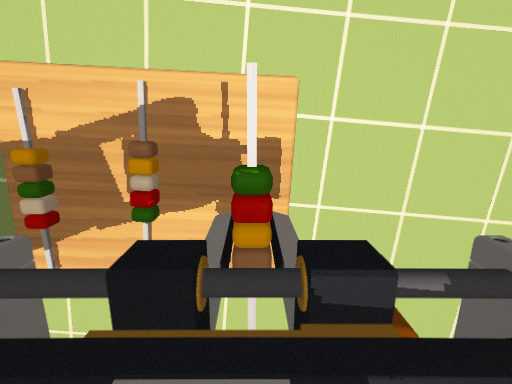

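Kebab 5 is held centrally and level, vertical in the image at column ~252. I'll carry it to the tin.

>>> drive_tool(
  plan=[
    [-0.1, -0.05, 0, 0, 0, 0.01],
    [-0.3, -0.15, 0, 0, 0, 0.02],
    [-0.6, -0.26, 0, 0, 0, 0.03],
    [-0.8, -0.36, 0, 0, 0, 0.0375],
    [-0.895, -0.388, 0, 0, 0, 0.0375],
    [-0.895, -0.388, 0, 0, 0, 0.0375],
  ],
)

```text
time: 20.25
tcp_pos: [0.5688, 0.1716, 0.3337]
orientation: [-180.0, 0.0, 90.5]
wrist_force: [0.8, 0.8, -0.7]
finger_gap: 0.0257
grip_force: 30.0
```

>>> drive_tool(
  plan=[
    [-0.1, -0.01, 0, 0, 0, 0],
    [-0.3, -0.01, 0, 0, 0, 0],
    [-0.6, -0.01, 0, 0, 0, 0],
    [-0.9, -0.01, 0, 0, 0, 0],
    [-1, -0.01, 0, 0, 0, 0],
  ],
)

```text
time: 20.88
tcp_pos: [0.5688, 0.0507, 0.3337]
orientation: [-180.0, 0.0, 90.5]
wrist_force: [-0.4, 0.1, -1.5]
finger_gap: 0.0259
grip_force: 30.0
```

>>> drive_tool(
  plan=[
    [-0.2, -0.01, 0, 0, 0, 0],
    [-0.5, -0.01, 0, 0, 0, 0],
    [-0.8, -0.01, 0, 0, 0, 0],
    [-1, -0.01, 0, 0, 0, 0],
  ],
)

```text
time: 21.38
tcp_pos: [0.5688, -0.0687, 0.3337]
orientation: [-180.0, -0.0, 90.6]
wrist_force: [0.1, 0.7, -0.8]
finger_gap: 0.0262
grip_force: 30.0
```

>>> drive_tool(
  plan=[
    [-0.2, -0.01, 0, 0, 0, 0],
    [-0.5, -0.01, 0, 0, 0, 0],
    [-0.8, -0.01, 0, 0, 0, 0],
    [-1, -0.01, 0, 0, 0, 0],
  ],
)

```text
time: 21.88
tcp_pos: [0.5689, -0.1887, 0.3336]
orientation: [-180.0, -0.0, 90.6]
wrist_force: [0.4, 0.4, -1.0]
finger_gap: 0.0255
grip_force: 30.0
```

>>> drive_tool(
  plan=[
    [-0.2, -0.01, 0, 0, 0, 0],
    [-0.5, -0.01, 0, 0, 0, 0],
    [-0.7, -0.01, 0, 0, 0, 0],
    [-0.83, -0.01, 0, 0, 0, 0],
    [-0.83, -0.01, 0, 0, 0, 0],
    [-0.83, -0.01, 0, 0, 0, 0],
  ],
)

```text
time: 22.62
tcp_pos: [0.5685, -0.2867, 0.3338]
orientation: [-180.0, -0.0, 90.6]
wrist_force: [-0.3, 0.3, -0.3]
finger_gap: 0.0257
grip_force: 30.0
```

Run:
```python
from h import *
c=cap('wrist'); save(c,'w7'); s=observe(); print(s['tcp_pos'],s['orientation'],s['finger_gap'])
for d in nets.silhouettes('kebab5_mid','wrist'): print(rect(d['pixels'],c,s['tcp_pos'][2]-.189),d['score'])
for d in nets.silhouettes('tin','wrist'): print(rect(d['pixels'],c,.06),d['score'])
```

```text
[ 0.5685547  -0.28665657  0.33389532] [-1.79996316e+02 -1.08740682e-02  9.05963637e+01] 0.02572296584654774
[ 569.3 -248.8  132.3   28.5  -88.5] 0.68
```

View pics/w7.png

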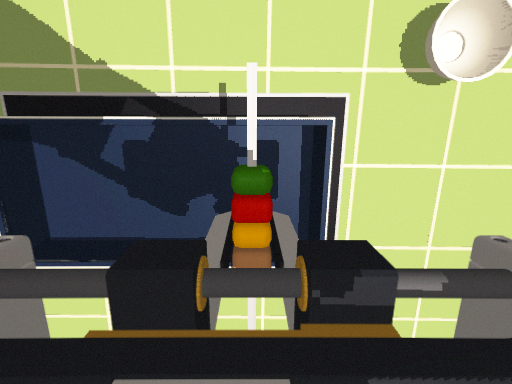

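It is still held and lined up over the tin, so I'll lower it and release.

>>> drive_tool(
  plan=[
    [0, 0, 0.15, 0, 0, 0],
    [0, 0, 0.35, 0, 0, 0],
    [0, 0, 0.5, 0, 0, 0],
    [0, 0, 0.6, 0, 0, 0],
    [0, 0, 0.65, 0, 0, 0],
    [0, 0, 0.675, 0, 0, 0],
    [0, 0, 0.675, 0, 0, 0],
    [0, 0, 0.675, 0, 0, 0],
  ],
)

```text
time: 23.78
tcp_pos: [0.5685, -0.2875, 0.2534]
orientation: [180.0, 0.0, 90.5]
wrist_force: [-0.1, 0.8, -1.3]
finger_gap: 0.0258
grip_force: 30.0
```

>>> drive_tool(
  plan=[
    [0, 0, 0, 0, 0, 0],
    [0, 0, 0, 0, 0, 0],
    [0, 0, 0, 0, 0, 0],
    [0, 0, 0, 0, 0, 0],
    [0, 0, 0, 0, 0, 0],
    [0, 0, 0, 0, 0, 0],
  ],
  hand=60,
)

```text
time: 24.52
tcp_pos: [0.5684, -0.2875, 0.2528]
orientation: [180.0, -0.0, 90.5]
wrist_force: [-1.0, 0.1, -0.2]
finger_gap: 0.0562
grip_force: 0.0
```

>>> drive_tool(
  plan=[
    [0, 0, -0.2, 0, 0, 0],
    [0, 0, -0.6, 0, 0, 0],
    [0, 0, -1, 0, 0, 0],
    [0, 0, -1, 0, 0, 0],
    [0, 0, -1, 0, 0, 0],
  ],
)

```text
time: 25.15
tcp_pos: [0.5683, -0.2874, 0.3721]
orientation: [-180.0, -0.0, 90.5]
wrist_force: [0.0, 0.9, -0.1]
finger_gap: 0.0565
grip_force: 0.0
```

Run:
```python
from h import *
s=observe(); print(s['tcp_pos'],s['orientation'],s['finger_gap'])
for n in('wrist','scene','side'):
  c=cap(n); save(c,n+'8')
  for i in (1,3,5):
    z=.0625 if i==5 else .025
    for d in nets.silhouettes(f'kebab{i}_mid',n)[:1]: print(n,i,rect(d['pixels'],c,z),round(d['score'],2))
```

```text
[ 0.56825153 -0.2874466   0.37206177] [-1.79952009e+02 -2.71192022e-02  9.05477542e+01] 0.056495583423713046
wrist 5 [ 570.1 -283.7  199.5   26.6  -88.8] 0.72
scene 1 [365.8 267.2 188.1  53.3 -86.4] 0.74
scene 3 [484.4 286.3 202.3  47.5 -87.2] 0.76
scene 5 [ 567.7 -286.8  197.2   42.8   84.8] 0.79
side 1 [367.2 265.5 206.7  29.1 -84.9] 0.73
side 3 [486.4 282.3 211.8  34.5 -88.4] 0.57
side 5 [ 569.5 -302.1  164.4   38.6  -85.5] 0.67
```

View pics/scene8.png

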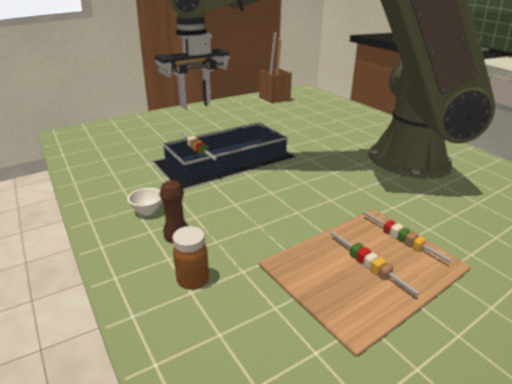

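Kebab 5 lies across the tin, and the other two have not moved. Next is kebab 3 at (0.487, 0.282).

>>> drive_tool(
  plan=[
    [0.3, 0, 0, 0, 0, 0],
    [0.7, 0, 0, 0, 0, 0],
    [1, 0, 0, 0, 0, 0],
  ],
  hand=70,
)

```text
time: 26.12
tcp_pos: [0.5671, -0.1659, 0.3729]
orientation: [180.0, -0.0, 90.6]
wrist_force: [0.1, 0.1, 0.8]
finger_gap: 0.0655
grip_force: 0.0
```

>>> drive_tool(
  plan=[
    [0.4, -0.1, 0, 0, 0, 0],
    [0.8, -0.3, 0, 0, 0, 0],
    [1, -0.3, 0, 0, 0, 0],
  ],
)

```text
time: 26.5
tcp_pos: [0.529, -0.0459, 0.3732]
orientation: [180.0, -0.0, 90.6]
wrist_force: [0.4, -0.7, 1.0]
finger_gap: 0.0659
grip_force: 0.0
```

>>> drive_tool(
  plan=[
    [0.4, -0.1, 0, 0, 0, 0],
    [0.8, -0.3, 0, 0, 0, 0],
    [1, -0.33, 0, 0, 0, 0],
  ],
)

```text
time: 26.88
tcp_pos: [0.4882, 0.0736, 0.3732]
orientation: [180.0, -0.0, 90.6]
wrist_force: [0.7, -0.7, 0.1]
finger_gap: 0.0658
grip_force: 0.0
```

>>> drive_tool(
  plan=[
    [0.4, 0, 0, 0, 0, 0],
    [0.8, 0, 0, 0, 0, 0],
    [1, 0, 0, 0, 0, 0],
    [1, 0, 0, 0, 0, 0],
  ],
)

```text
time: 27.38
tcp_pos: [0.488, 0.1928, 0.3728]
orientation: [180.0, -0.0, 90.7]
wrist_force: [-0.1, -0.4, -0.2]
finger_gap: 0.0658
grip_force: 0.0
```

>>> drive_tool(
  plan=[
    [0.3, 0, 0, 0, 0, -0.0125],
    [0.6, 0, 0, 0, 0, -0.0125],
    [0.74, 0, 0, 0, 0, -0.0125],
    [0.74, 0, 0, 0, 0, -0.0125],
    [0.74, 0, 0, 0, 0, -0.0125],
    [0.74, 0, 0, 0, 0, -0.0125],
  ],
)

```text
time: 28.12
tcp_pos: [0.4875, 0.2796, 0.373]
orientation: [180.0, 0.0, 92.0]
wrist_force: [-0.4, -0.7, 0.4]
finger_gap: 0.0659
grip_force: 0.0
```

Run:
```python
from h import *
s=observe(); print(s['tcp_pos'],s['orientation'],s['finger_gap'])
allk('wrist');allk('side')
```

```text
[0.48754509 0.27960708 0.37296088] [1.79995100e+02 1.03538553e-03 9.19865059e+01] 0.06590463502261333
wrist 1 [367.8 279.5 176.6  32.7 -85.2] 0.62
wrist 3 [488.1 280.9 208.9  25.8 -87.6] 0.67
side 1 [367.6 262.9 213.2  30.5 -83.2] 0.6
side 3 [486.3 281.8 212.7  35.  -86.4] 0.83
side 4 [486.  281.1 209.3  33.9 -87.7] 0.69
side 5 [ 593.6 -347.9  227.6   39.9  -89.1] 0.66
```

>>> drive_tool(
  plan=[
    [0.012, 0, 0.4, 0, 0, 0],
    [0.012, 0, 0.8, 0, 0, 0],
    [0.012, 0, 1, 0, 0, 0],
    [0.012, 0, 1, 0, 0, 0],
  ],
)

```text
time: 29.22
tcp_pos: [0.4871, 0.2819, 0.2514]
orientation: [-179.8, 0.1, 92.1]
wrist_force: [0.6, 0.1, 0.5]
finger_gap: 0.0658
grip_force: 0.0
```

>>> drive_tool(
  plan=[
    [0, 0, 0.15, 0, 0, 0],
    [0, 0, 0.28, 0, 0, 0],
    [0, 0, 0.325, 0, 0, 0],
    [0, 0, 0.325, 0, 0, 0],
    [0, 0, 0.325, 0, 0, 0],
  ],
)

```text
time: 29.85
tcp_pos: [0.4874, 0.2821, 0.2143]
orientation: [180.0, -0.0, 92.0]
wrist_force: [-0.2, -0.3, -0.0]
finger_gap: 0.0657
grip_force: 0.0
```

>>> drive_tool(
  plan=[
    [0, 0, 0, 0, 0, 0],
    [0, 0, 0, 0, 0, 0],
    [0, 0, 0, 0, 0, 0],
    [0, 0, 0, 0, 0, 0],
    [0, 0, 0, 0, 0, 0],
    [0, 0, 0, 0, 0, 0],
    [0, 0, 0, 0, 0, 0],
  ],
  hand=0,
)

```text
time: 30.72
tcp_pos: [0.4873, 0.282, 0.2138]
orientation: [-180.0, 0.0, 92.0]
wrist_force: [-1.1, -0.3, 0.4]
finger_gap: 0.0259
grip_force: 30.0
```

>>> drive_tool(
  plan=[
    [0, 0, -0.2, 0, 0, 0],
    [0, 0, -0.5, 0, 0, 0],
    [0, 0, -0.9, 0, 0, 0],
    [0, 0, -1, 0, 0, 0],
    [0, 0, -1, 0, 0, 0],
  ],
)

```text
time: 31.35
tcp_pos: [0.4872, 0.2819, 0.3338]
orientation: [180.0, -0.0, 92.0]
wrist_force: [-0.2, 0.1, -1.7]
finger_gap: 0.0256
grip_force: 30.0
```

>>> drive_tool(
  plan=[
    [-0.1, -0.02, 0, 0, 0, 0.0125],
    [-0.3, -0.04, 0, 0, 0, 0.0125],
    [-0.6, -0.06, 0, 0, 0, 0.0125],
    [-0.9, -0.09, 0, 0, 0, 0.0125],
    [-1, -0.1, 0, 0, 0, 0.0125],
    [-1, -0.1, 0, 0, 0, 0.0125],
  ],
)

```text
time: 32.1
tcp_pos: [0.4796, 0.1612, 0.3333]
orientation: [-179.9, 0.0, 90.4]
wrist_force: [-0.3, 0.3, -0.6]
finger_gap: 0.0257
grip_force: 30.0
```

>>> drive_tool(
  plan=[
    [-0.2, -0.01, 0, 0, 0, 0],
    [-0.5, -0.01, 0, 0, 0, 0],
    [-0.8, -0.01, 0, 0, 0, 0],
    [-1, -0.01, 0, 0, 0, 0],
  ],
)

```text
time: 32.6
tcp_pos: [0.4797, 0.0413, 0.3335]
orientation: [-180.0, -0.0, 90.5]
wrist_force: [0.3, 0.3, -0.4]
finger_gap: 0.026
grip_force: 30.0
```

>>> drive_tool(
  plan=[
    [-0.2, -0.01, 0, 0, 0, 0],
    [-0.5, -0.01, 0, 0, 0, 0],
    [-0.8, -0.01, 0, 0, 0, 0],
    [-1, -0.01, 0, 0, 0, 0],
  ],
)

```text
time: 33.1
tcp_pos: [0.4798, -0.0789, 0.3335]
orientation: [-180.0, -0.0, 90.5]
wrist_force: [0.2, 1.3, -0.8]
finger_gap: 0.0258
grip_force: 30.0
```

>>> drive_tool(
  plan=[
    [-0.2, -0.01, 0, 0, 0, 0],
    [-0.5, -0.01, 0, 0, 0, 0],
    [-0.8, -0.01, 0, 0, 0, 0],
    [-1, -0.01, 0, 0, 0, 0],
    [-1, -0.01, 0, 0, 0, 0],
    [-1, -0.01, 0, 0, 0, 0],
  ],
)

```text
time: 33.85
tcp_pos: [0.4798, -0.1974, 0.3335]
orientation: [-180.0, -0.0, 90.6]
wrist_force: [0.2, 0.2, -0.5]
finger_gap: 0.0258
grip_force: 30.0
```

Run:
```python
from h import *
c=cap('wrist'); save(c,'w9'); s=observe(); print(s['tcp_pos'],s['orientation'],s['finger_gap'])
for d in nets.silhouettes('kebab3_mid','wrist'): print(rect(d['pixels'],c,s['tcp_pos'][2]-.189),d['score'])
allk('side')
```

```text
[ 0.47972838 -0.19727497  0.33365065] [-1.79982602e+02 -1.90036879e-02  9.06061291e+01] 0.02592298469794296
[ 480.8 -158.7  131.9   27.3  -89.4] 0.86
side 1 [368.5 263.5 209.2  29.8 -84.8] 0.74
side 3 [ 553.7 -381.9  205.1   43.1  -78.4] 0.57
side 5 [ 490.1 -300.7  363.1  252.5    1.6] 0.74
```

View pics/w9.png

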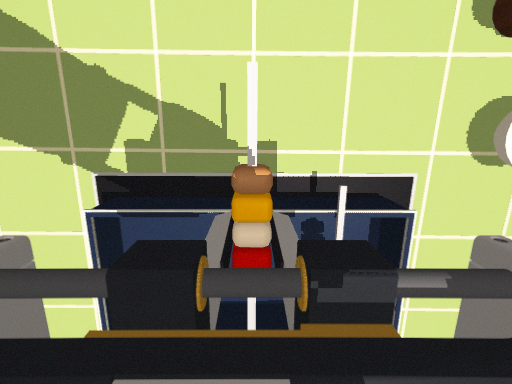

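Kebab 3 is held well and centred on the tin, with kebab 5 to its right. I'll finish the carry, then lower and release.

>>> drive_tool(
  plan=[
    [-0.2, -0.01, 0, 0, 0, 0],
    [-0.45, -0.01, 0, 0, 0, 0],
    [-0.65, -0.01, 0, 0, 0, 0],
    [-0.755, -0.01, 0, 0, 0, 0],
    [-0.755, -0.01, 0, 0, 0, 0],
    [-0.755, -0.01, 0, 0, 0, 0],
  ],
)

```text
time: 35.0
tcp_pos: [0.4792, -0.2884, 0.3338]
orientation: [-180.0, -0.0, 90.6]
wrist_force: [-0.5, -0.0, -1.1]
finger_gap: 0.0258
grip_force: 30.0
```

>>> drive_tool(
  plan=[
    [0, 0, 0.15, 0, 0, 0],
    [0, 0, 0.35, 0, 0, 0],
    [0, 0, 0.5, 0, 0, 0],
    [0, 0, 0.6, 0, 0, 0],
    [0, 0, 0.65, 0, 0, 0],
    [0, 0, 0.675, 0, 0, 0],
    [0, 0, 0.675, 0, 0, 0],
    [0, 0, 0.675, 0, 0, 0],
  ],
)

```text
time: 36.0
tcp_pos: [0.4792, -0.289, 0.2533]
orientation: [180.0, 0.0, 90.5]
wrist_force: [-0.1, -0.0, -1.5]
finger_gap: 0.0258
grip_force: 30.0
```

>>> drive_tool(
  plan=[
    [0, 0, 0, 0, 0, 0],
    [0, 0, 0, 0, 0, 0],
    [0, 0, 0, 0, 0, 0],
    [0, 0, 0, 0, 0, 0],
    [0, 0, 0, 0, 0, 0],
    [0, 0, 0, 0, 0, 0],
  ],
  hand=60,
)

```text
time: 36.75
tcp_pos: [0.4791, -0.289, 0.2529]
orientation: [-180.0, -0.0, 90.5]
wrist_force: [-1.0, 0.4, 0.9]
finger_gap: 0.0564
grip_force: 0.0
```

>>> drive_tool(
  plan=[
    [0, 0, -0.2, 0, 0, 0],
    [0, 0, -0.6, 0, 0, 0],
    [0, 0, -1, 0, 0, 0],
    [0, 0, -1, 0, 0, 0],
    [0, 0, -1, 0, 0, 0],
  ],
)

```text
time: 37.38
tcp_pos: [0.4789, -0.2889, 0.372]
orientation: [-180.0, -0.0, 90.5]
wrist_force: [-0.0, 1.0, -0.7]
finger_gap: 0.0559
grip_force: 0.0
```

Run:
```python
from h import *
s=observe(); print(s['tcp_pos'],s['orientation'],s['finger_gap'])
for n in('wrist','scene','side'):
  c=cap(n); save(c,n+'10')
  for i in (1,3,5):
    z=.0625 if i!=1 else .025
    for d in nets.silhouettes(f'kebab{i}_mid',n)[:1]: print(n,i,rect(d['pixels'],c,z),round(d['score'],2))
```

```text
[ 0.47893721 -0.2889068   0.37197708] [-1.79950678e+02 -3.42096899e-02  9.05445057e+01] 0.055929059150246055
wrist 3 [ 480.7 -285.1  199.5   26.3   89.4] 0.81
wrist 5 [ 570.2 -267.5  167.7   30.3  -89.7] 0.75
scene 1 [365.9 265.  207.1  58.7 -88.6] 0.94
scene 3 [ 481.3 -277.2  166.7   45.7   81. ] 0.86
scene 5 [ 567.5 -284.1  203.4   42.4   86.6] 0.75
side 1 [367.8 264.7 209.9  31.1 -84.1] 0.97
side 3 [ 480.6 -288.8  198.5   37.2  -88.1] 0.78
side 5 [ 568.9 -285.6  118.6   31.4  -87.6] 0.75
```

View pics/scene10.png

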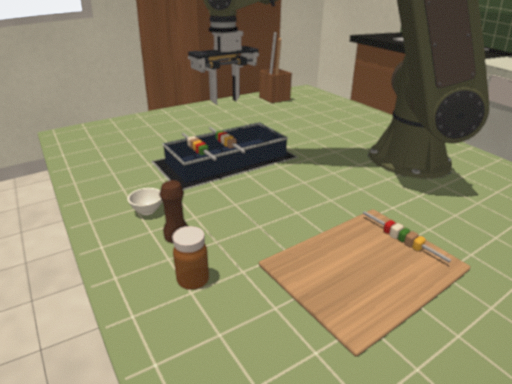

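Two kebabs are laid across the tin. The last, kebab 1, is at (0.368, 0.264).

>>> drive_tool(
  plan=[
    [0.3, 0, 0, 0, 0, 0],
    [0.7, 0, 0, 0, 0, 0],
    [1, 0, 0, 0, 0, 0],
  ],
  hand=70,
)

```text
time: 38.35
tcp_pos: [0.4777, -0.1675, 0.3729]
orientation: [180.0, -0.0, 90.6]
wrist_force: [0.9, -0.5, 0.9]
finger_gap: 0.0656
grip_force: 0.0
```

>>> drive_tool(
  plan=[
    [0.4, 0, 0, 0, 0, 0],
    [0.8, 0, 0, 0, 0, 0],
    [1, 0, 0, 0, 0, 0],
  ],
)

```text
time: 38.72
tcp_pos: [0.4766, -0.0471, 0.3731]
orientation: [180.0, -0.0, 90.6]
wrist_force: [0.4, 0.3, 0.6]
finger_gap: 0.066
grip_force: 0.0
```

>>> drive_tool(
  plan=[
    [0.4, -0.1, 0, 0, 0, 0],
    [0.8, -0.3, 0, 0, 0, 0],
    [1, -0.4, 0, 0, 0, 0],
  ],
)

```text
time: 39.1
tcp_pos: [0.4266, 0.0723, 0.373]
orientation: [180.0, -0.0, 90.6]
wrist_force: [-0.4, 1.2, 0.2]
finger_gap: 0.0657
grip_force: 0.0
```

>>> drive_tool(
  plan=[
    [0.4, -0.15, 0, 0, 0, 0],
    [0.8, -0.35, 0, 0, 0, 0],
    [1, -0.485, 0, 0, 0, 0],
    [1, -0.485, 0, 0, 0, 0],
  ],
)

```text
time: 39.6
tcp_pos: [0.3675, 0.191, 0.373]
orientation: [180.0, -0.0, 90.7]
wrist_force: [0.8, -0.3, -0.6]
finger_gap: 0.0656
grip_force: 0.0
```

>>> drive_tool(
  plan=[
    [0.3, 0, 0, 0, 0, -0.0375],
    [0.6, 0, 0, 0, 0, -0.0375],
    [0.61, 0, 0, 0, 0, -0.0375],
    [0.61, 0, 0, 0, 0, -0.0375],
    [0.61, 0, 0, 0, 0, -0.0375],
    [0.61, 0, 0, 0, 0, -0.0375],
  ],
)

```text
time: 40.35
tcp_pos: [0.3678, 0.2625, 0.373]
orientation: [180.0, -0.0, 95.0]
wrist_force: [0.6, 0.7, 0.6]
finger_gap: 0.0659
grip_force: 0.0
```

Run:
```python
from h import *
s=observe(); print(s['tcp_pos'],s['orientation'],s['finger_gap'])
allk('wrist');allk('side')
```

```text
[0.36780765 0.26253871 0.37298203] [ 1.79987075e+02 -4.98870280e-03  9.49913012e+01] 0.06589901947802851
wrist 1 [369.4 262.6 209.3  26.5 -85.5] 0.87
wrist 5 [482.8 278.8 315.8 239.2   2.7] 0.49
side 1 [368.1 264.7 209.9  30.8 -84.9] 0.96
side 3 [ 500.7 -329.2  176.4   33.5   89. ] 0.8
```

>>> drive_tool(
  plan=[
    [0.01, 0, 0.4, 0, 0, 0],
    [0.01, 0, 0.8, 0, 0, 0],
    [0.01, 0, 1, 0, 0, 0],
    [0.01, 0, 1, 0, 0, 0],
  ],
)

```text
time: 41.45
tcp_pos: [0.3673, 0.2643, 0.2517]
orientation: [-179.8, 0.1, 95.0]
wrist_force: [0.2, -0.3, 1.4]
finger_gap: 0.0657
grip_force: 0.0
```

>>> drive_tool(
  plan=[
    [0, 0, 0.15, 0, 0, 0],
    [0, 0, 0.28, 0, 0, 0],
    [0, 0, 0.325, 0, 0, 0],
    [0, 0, 0.325, 0, 0, 0],
    [0, 0, 0.325, 0, 0, 0],
  ],
)

```text
time: 42.08
tcp_pos: [0.3677, 0.2644, 0.2144]
orientation: [180.0, -0.0, 95.0]
wrist_force: [-0.6, 0.9, 0.5]
finger_gap: 0.066
grip_force: 0.0
```

>>> drive_tool(
  plan=[
    [0, 0, 0, 0, 0, 0],
    [0, 0, 0, 0, 0, 0],
    [0, 0, 0, 0, 0, 0],
    [0, 0, 0, 0, 0, 0],
    [0, 0, 0, 0, 0, 0],
    [0, 0, 0, 0, 0, 0],
    [0, 0, 0, 0, 0, 0],
  ],
  hand=0,
)

```text
time: 42.95
tcp_pos: [0.3675, 0.2644, 0.2139]
orientation: [180.0, -0.0, 95.0]
wrist_force: [0.4, -0.8, 1.2]
finger_gap: 0.026
grip_force: 30.0
```

>>> drive_tool(
  plan=[
    [0, 0, -0.2, 0, 0, 0],
    [0, 0, -0.5, 0, 0, 0],
    [0, 0, -0.9, 0, 0, 0],
    [0, 0, -1, 0, 0, 0],
    [0, 0, -1, 0, 0, 0],
  ],
)

```text
time: 43.58
tcp_pos: [0.3674, 0.2643, 0.3338]
orientation: [180.0, -0.0, 95.0]
wrist_force: [-0.3, 0.8, -1.2]
finger_gap: 0.0257
grip_force: 30.0
```

>>> drive_tool(
  plan=[
    [-0.1, 0.01, 0, 0, 0, 0.01],
    [-0.3, 0.03, 0, 0, 0, 0.02],
    [-0.6, 0.06, 0, 0, 0, 0.03],
    [-0.9, 0.089, 0, 0, 0, 0.0375],
    [-0.995, 0.089, 0, 0, 0, 0.0375],
    [-0.995, 0.089, 0, 0, 0, 0.0375],
  ],
)

```text
time: 44.32
tcp_pos: [0.3886, 0.146, 0.3332]
orientation: [-179.9, 0.0, 90.5]
wrist_force: [-0.6, 0.2, -0.0]
finger_gap: 0.0258
grip_force: 30.0
```

>>> drive_tool(
  plan=[
    [-0.2, -0.01, 0, 0, 0, 0],
    [-0.5, -0.01, 0, 0, 0, 0],
    [-0.8, -0.01, 0, 0, 0, 0],
    [-1, -0.01, 0, 0, 0, 0],
  ],
)

```text
time: 44.82
tcp_pos: [0.3886, 0.026, 0.3336]
orientation: [-180.0, -0.0, 90.6]
wrist_force: [0.5, 0.1, -0.6]
finger_gap: 0.0255
grip_force: 30.0
```

>>> drive_tool(
  plan=[
    [-0.2, -0.01, 0, 0, 0, 0],
    [-0.5, -0.01, 0, 0, 0, 0],
    [-0.8, -0.01, 0, 0, 0, 0],
    [-1, -0.01, 0, 0, 0, 0],
  ],
)

```text
time: 45.32
tcp_pos: [0.3888, -0.0941, 0.3335]
orientation: [-180.0, -0.0, 90.6]
wrist_force: [-0.2, -0.1, -0.9]
finger_gap: 0.0261
grip_force: 30.0
```

>>> drive_tool(
  plan=[
    [-0.2, -0.01, 0, 0, 0, 0],
    [-0.5, -0.01, 0, 0, 0, 0],
    [-0.8, -0.01, 0, 0, 0, 0],
    [-1, -0.01, 0, 0, 0, 0],
    [-1, -0.01, 0, 0, 0, 0],
    [-1, -0.01, 0, 0, 0, 0],
  ],
)

```text
time: 46.08
tcp_pos: [0.3888, -0.2127, 0.3335]
orientation: [-180.0, -0.0, 90.6]
wrist_force: [-0.1, 0.2, -0.3]
finger_gap: 0.0256
grip_force: 30.0
```

Run:
```python
from h import *
c=cap('wrist'); save(c,'w11'); s=observe(); print(s['tcp_pos'],s['orientation'],s['finger_gap'])
for d in nets.silhouettes('kebab1_mid','wrist'): print(rect(d['pixels'],c,s['tcp_pos'][2]-.189),d['score'])
```

```text
[ 0.38873413 -0.21262683  0.33365295] [-1.79980400e+02 -2.31142211e-02  9.06071155e+01] 0.025873076581731498
[ 390.2 -174.6  131.1   27.2   89.6] 0.8
```

View pics/w11.png

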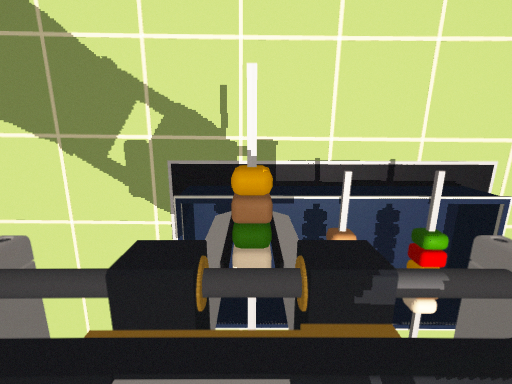

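Kebab 1 is held well, with kebabs 3 and 5 in place to its right. I'll move the rest of the way and lay it down.

>>> drive_tool(
  plan=[
    [-0.2, -0.01, 0, 0, 0, 0],
    [-0.4, -0.01, 0, 0, 0, 0],
    [-0.55, -0.01, 0, 0, 0, 0],
    [-0.63, -0.01, 0, 0, 0, 0],
    [-0.63, -0.01, 0, 0, 0, 0],
    [-0.63, -0.01, 0, 0, 0, 0],
  ],
)

```text
time: 46.92
tcp_pos: [0.3881, -0.2888, 0.3338]
orientation: [-180.0, -0.0, 90.6]
wrist_force: [-0.4, -0.3, 0.2]
finger_gap: 0.0256
grip_force: 30.0
```

>>> drive_tool(
  plan=[
    [0, 0, 0.15, 0, 0, 0],
    [0, 0, 0.35, 0, 0, 0],
    [0, 0, 0.5, 0, 0, 0],
    [0, 0, 0.6, 0, 0, 0],
    [0, 0, 0.65, 0, 0, 0],
    [0, 0, 0.675, 0, 0, 0],
    [0, 0, 0.675, 0, 0, 0],
    [0, 0, 0.675, 0, 0, 0],
  ],
)

```text
time: 47.92
tcp_pos: [0.3881, -0.2893, 0.2533]
orientation: [180.0, 0.0, 90.5]
wrist_force: [0.1, 0.6, -0.4]
finger_gap: 0.0258
grip_force: 30.0
```

>>> drive_tool(
  plan=[
    [0, 0, 0, 0, 0, 0],
    [0, 0, 0, 0, 0, 0],
    [0, 0, 0, 0, 0, 0],
    [0, 0, 0, 0, 0, 0],
    [0, 0, 0, 0, 0, 0],
    [0, 0, 0, 0, 0, 0],
  ],
  hand=60,
)

```text
time: 48.68
tcp_pos: [0.388, -0.2893, 0.2528]
orientation: [-180.0, -0.0, 90.5]
wrist_force: [1.0, -0.6, -0.5]
finger_gap: 0.0563
grip_force: 0.0
```

>>> drive_tool(
  plan=[
    [0, 0, -0.2, 0, 0, 0],
    [0, 0, -0.6, 0, 0, 0],
    [0, 0, -1, 0, 0, 0],
    [0, 0, -1, 0, 0, 0],
    [0, 0, -1, 0, 0, 0],
  ],
)

```text
time: 49.3
tcp_pos: [0.3879, -0.2891, 0.3721]
orientation: [-180.0, -0.0, 90.5]
wrist_force: [-0.2, -0.2, -0.3]
finger_gap: 0.0563
grip_force: 0.0
```

>>> drive_tool(
  plan=[
    [-0.4, 0.2, -0.3, 0, 0, 0],
    [-0.6, 0.5, -0.6, 0, 0, 0],
    [-0.6, 0.7, -0.8, 0, 0, 0],
    [-0.6, 0.7, -0.8, 0, 0, 0],
    [-0.6, 0.7, -0.8, 0, 0, 0],
  ],
)

```text
time: 49.92
tcp_pos: [0.4724, -0.3605, 0.4667]
orientation: [-179.9, -0.1, 90.6]
wrist_force: [-0.0, -0.1, -1.4]
finger_gap: 0.0562
grip_force: 0.0
```

Run:
```python
from h import *
s=observe(); print(s['tcp_pos'],s['orientation'],s['finger_gap'])
for n in('wrist','scene','side'):
  c=cap(n); save(c,n+'12')
  for i in range(1,6):
    for d in nets.silhouettes(f'kebab{i}_mid',n)[:1]: print(n,i,rect(d['pixels'],c,.0625),round(d['score'],2))
```

```text
[ 0.47235519 -0.36045071  0.46666695] [-1.79858297e+02 -1.14545757e-01  9.05538572e+01] 0.05619582831750008
wrist 1 [ 389.4 -290.2  209.5   29.3  -89.6] 0.77
wrist 3 [ 480.8 -289.3  209.5   26.1   89.3] 0.58
wrist 5 [ 569.8 -259.9  149.8   29.1  -88.5] 0.63
scene 1 [ 388.  -283.2  159.1   48.5   79.2] 0.59
scene 3 [ 478.  -286.   181.7   48.3   82.9] 0.63
scene 5 [ 567.7 -283.5  203.9   47.4   84.7] 0.67
side 3 [ 479.2 -304.1  167.8   32.1  -88. ] 0.56
side 5 [ 568.1 -284.7  212.4   38.9  -87.4] 0.52
```

View pics/wrist12.png

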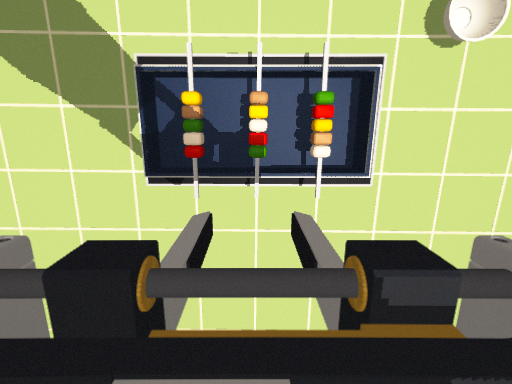

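View pics/scene12.png

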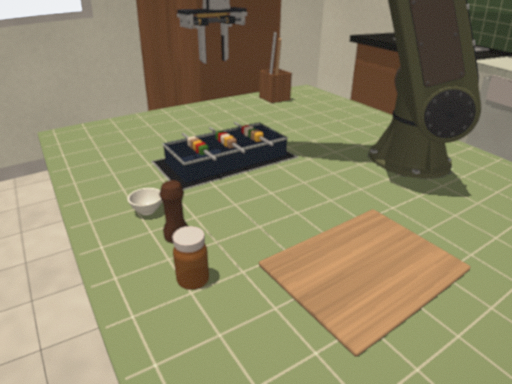

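All three kebabs lie straight and evenly spaced across both rims (columns ~193, 258 and 322). The tin is centred on the slab and the gripper is clear of everything.

```bash
python3 -c "
from bench import r; print(r.sign_off())"
```

```text
the job is handed in; nothing more can be done
None
```

The tin sits centred and square on the slab, all three kebabs lie about 90 mm apart across its long rims, and the job is handed in; sign-off returned no verdict.

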